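Find the tool case whose lid hinge still holds

ROBOT

A 6-joint arm with a two-finger parallel gripper is mounted at the origin on the work surface. World frame = base frame: x ahead of the robot, y to its left, z up, the work surface at z = 0. Lengths are in m, angles in degrees, forces in N, time in s.
With the tool pointing down it reaches from about 0.4 to 0.825 m from the base axis. Payload 7 kg.
Tool frame: the origin (TCP) lies at the very end of the fingers, on their centre line; the grasp point (between the pads) lies 19 mm behind it; z points along the fingers, y is the line along which they close (so a half turn about z gives the same grasp; the last joint's range is limited). The gripper opens to 88 mm and grips with 3 to 60 N. Pads are 19 mm wide; open, the fingers measure 130 mm over their backs; the gripper's body (78 mm by 193 mm) begins 47 mm behind the grasp point.
Start: joints at [-52.592, 20.546, 0.682, 0, -70.136, -16.507], TCP at [0.241, -0.631, 0.227] pointing down, gripper open.
Joint ranges: [-176.03, 176.03], [-82.01, 121.73], [-58.28, 71.71], [-173.87, 95.51], [-174.79, -0.11], [-173.66, 173.66]. Speed limits (degrees/s): [136.94, 136.94, 172.46, 180, 180, 180].

INTERFACE

Orientations are given as [roll, pitch, yaw] about the fixed x, y, z axes, in that order (R = Rz(yaw) Ry(pitch) Rx(roll)).
In Python, from plant import get_state, capture, close_job, regions_of gives the robot as it stands.
- The arm moves only by the tool jog_arm, never from a script. Its argument "moves" is a list of rows, each a list of 3 entries, a list of its own where there are three numbers: the shift along the tool's x, y, z in cm, then the turn about the tool's z in degrees, then the finger opening in cm, from 0 to 8.76. A call has 1 to 12 rows; each row shifts and turns the commanded pose from where the row before left it, along the tool's axes as they then stand; what a row does not reach is not made up. A row lasts 1/8 s, in which the tool goes at most 62.5 mm and 10.7 degrees, less where a joint would pass 70% of its speed; a pose out of reach is approached as far as the arm can. A call is refused whole if a number of a shift passes 6.25 or a number of a turn 10.7, either way. A call with a gripper value outside its range is refused whole. The fingers move at their own pace and stop on an object; "newtons" is the grip in N (left out, the last holds). Time passes only in rows, so rows that do not move let the fingers close. It gives the time, the measured TCP pose, the force, the opening and the grip force at its end, in the units of the state.
- get_state(): the state, without advancing time (a new reading comes with each control period).
- capture(name): name is "scene" or "top" or "wrist"; returns a dict with "pixels" (400x640x3 uint8, blue, green, red), "mtx" (3x3 intrinsics, pixels), "world_from_camera" (4x4, takes a point from camera to world coordinates); the wrist camera has in their place "hand_eye" (4x4, takes a point from camera to tool coordinates, whose origin is the TCP and whose axes are the flange's). Camera axes: x right, y down, z forward; pixel columns grow to the right and rows downward; lengths in m; the calibration is good to about 2 mm. A picture is of the moment at which its call begins: read the wrist's pose just before it. There is no depth.
- close_job(): hands the job in; it is judged then, once.
Trained networks look in a picture, given as the dict that the camera call returned (one of the last four; its "shot" number tells which), for a name from the list of things; names that differ only in an ending like _2 or _b are one class to them, and where a whole thing is asked for, a point or a joint stands for the part that bears it (a point fixed in the world has none). Each returns a list of dicts, best first, with "confidence" (0 to 1); they miss things now and then, are a little off and sometimes report something else, mostly with a low value. They report only what shows in the picture. A call takes as long as a camera call.
- regions_of(picture, thing): "pixels" (400x640 bool, what is visible of it) and "pixel" ([column, row] in pixels, amid what is visible of it).
The state is a dict: "time_s": time; "joints": joint angles; "qd": joint speeds; "joint_torque": joint torques, N m; "tcp_pos": TCP position; "eef_rot": TCP orientation; "contact_force": force on the tool from outside, world axes, zero at the start; "moment": the same for the moment, N m; "gripper_width": finger opening in m; "gripper_force": force on a finger pad.
Only numpy, scipy, OpenCV 4.12 (cv2) and the standard library are available. Lean on these libraries where they do the work, as an engineer would, in place of code of your own. Each camera call takes 0.05 s, during which the arm holds its last target. There are 200 camera calls.

TASK

One of the two wooden tool cases has a good friction hinge, the other is worn: find the good one by lifting a lid by the tab at its front to about 30 degrees, letting go completely and watching it for a second or two. When you have the lid that stays up, press straight down on the round stud on top of it with about 6 N for about two seconds to feel that it does not give way; never push on a lid or its stud with more than 12 N. Then leave that lid standing open at about 30 degrees with the other case shut, and leave everything else on the bench where it is.

Things in the scene. Friction and masses are not known exactly. Their poses are not given: they have to be found in the camera images.
- case_a: one of two identical-looking brown wooden tool cases, fixed to the bench; 160 (x) by 180 (y) by 80 mm high, a flat wooden lid on top with a brass tab at the middle of its front edge. Origin: centre of the underside; its front (the tab side) faces its -x, the hinge runs along its y on the far (+x) top edge. Either case may stand left or right, and either may be the one with the good hinge
- case_a_lid: lid of this case: panel 166 long by 180 wide by 10 mm thick, about 0.35 kg; origin on the hinge line at the middle of the panel's rear lower edge, lying along its own -x, its +z is the upper face. It has a little springy give on its hinge leaf: a raised lid that holds yields about 0.2 mm per newton of downward push on the stud
- case_a_hinge (a joint): opening angle of this case's lid in rad: 0 shut, grows as the front edge rises, at most 1.4. Opening a lid with a good hinge takes about 13 N at the tab and it stays where it is left, slipping only under a downward push of about 15 N or more on the stud; a worn one takes about 2 N and falls shut in about a second when released
- case_a_tab (a point): middle of the free part of the brass tab that sticks straight out from the middle of the lid's front edge: 18 wide (along the case's y) by 10 mm thick, jutting 50 mm from the lid; this point is 194 mm from the hinge line, 28 mm in front of the lid's edge, at mid-thickness
- case_a_foot (a point): foot of the lid's stud: point on the lid's upper face, centre line, 140 mm from the hinge line and 26 mm behind the front edge. The stud is a round flat-topped dark wooden knob 36 mm across, screwed in tight but to a different depth each time: its top stands 6 to 21 mm above this point along the lid's +z, so where a finger meets it must be felt
- case_a_axis (a point): middle of the hinge line (fixed), on the case's far top edge, 80 mm above the bench and 80 mm behind the case's centre
- case_b: the other of two identical-looking brown wooden tool cases, fixed to the bench; 160 (x) by 180 (y) by 80 mm high, a flat wooden lid on top with a brass tab at the middle of its front edge. Origin: centre of the underside; its front (the tab side) faces its -x, the hinge runs along its y on the far (+x) top edge. Either case may stand left or right, and either may be the one with the good hinge
- case_b_lid: lid of this case: panel 166 long by 180 wide by 10 mm thick, about 0.35 kg; origin on the hinge line at the middle of the panel's rear lower edge, lying along its own -x, its +z is the upper face. It has a little springy give on its hinge leaf: a raised lid that holds yields about 0.2 mm per newton of downward push on the stud
- case_b_hinge (a joint): opening angle of this case's lid in rad: 0 shut, grows as the front edge rises, at most 1.4. Opening a lid with a good hinge takes about 13 N at the tab and it stays where it is left, slipping only under a downward push of about 15 N or more on the stud; a worn one takes about 2 N and falls shut in about a second when released
- case_b_tab (a point): middle of the free part of the brass tab that sticks straight out from the middle of the lid's front edge: 18 wide (along the case's y) by 10 mm thick, jutting 50 mm from the lid; this point is 194 mm from the hinge line, 28 mm in front of the lid's edge, at mid-thickness
- case_b_foot (a point): foot of the lid's stud: point on the lid's upper face, centre line, 140 mm from the hinge line and 26 mm behind the front edge. The stud is a round flat-topped dark wooden knob 36 mm across, screwed in tight but to a different depth each time: its top stands 6 to 21 mm above this point along the lid's +z, so where a finger meets it must be felt
- case_b_axis (a point): middle of the hinge line (fixed), on the case's far top edge, 80 mm above the bench and 80 mm behind the case's centre
- tin: bystander: open steel tin, 52 mm across, 50 mm high; origin centre of underside
- awl: bystander: slim hand tool with a dark handle, 150 mm long, lying
- hammer: bystander: hammer 240 mm long, lying
- dye_jar: bystander: amber glass jar, 56 mm across, 75 mm high; origin centre of underside
- spool: bystander: empty wooden spool, 40 mm across, 45 mm high, standing; origin centre of underside
- slicker: bystander: dark wooden block 100 by 30 by 22 mm, lying

How it is judged (in metres and radians):
On the way, in this order (a step that is already met when the one before it is completed fails the run):
1. the lid with the good hinge stands at 20 to 40 degrees (0.35 to 0.70 rad), let go by the robot, for 1 s (((value of joint case_a_hinge between 0.35 and 0.7 rad and velocity of joint case_a_hinge between -0.03 and 0.03 rad/s and contact force between each of the arm, the fingers and case_a_lid below 0.1 N) or (value of joint case_b_hinge between 0.35 and 0.7 rad and velocity of joint case_b_hinge between -0.03 and 0.03 rad/s and contact force between each of the arm, the fingers and case_b_lid below 0.1 N))), for 1 s.
2. the fingers press on the stud of that lid with 4 to 8 N for 1 s without it giving way (((value of joint case_a_hinge between 0.35 and 0.7 rad and velocity of joint case_a_hinge between -0.03 and 0.03 rad/s and contact force between the fingers and case_a_stud_c0 between 4 and 8 N) or (value of joint case_b_hinge between 0.35 and 0.7 rad and velocity of joint case_b_hinge between -0.03 and 0.03 rad/s and contact force between the fingers and case_b_stud_c0 between 4 and 8 N))), for 1 s.
At the end, for the whole second after the job is handed in: the lid with the good hinge stands open by itself at 20 to 40 degrees (0.35 to 0.70 rad), at rest; the lid of the other case is shut (under 0.04 rad) (((value of joint case_a_hinge between 0.35 and 0.7 rad and velocity of joint case_a_hinge between -0.03 and 0.03 rad/s and value of joint case_b_hinge below 0.04 rad) or (value of joint case_b_hinge between 0.35 and 0.7 rad and velocity of joint case_b_hinge between -0.03 and 0.03 rad/s and value of joint case_a_hinge below 0.04 rad))); the robot touches nothing.
It fails at once if a lid panel or its stud is pushed by the fingers with more than 12 N (contact force between the fingers and case_a_lid_c0 above 12 N or contact force between the fingers and case_b_lid_c0 above 12 N or contact force between the fingers and case_a_stud_c0 above 12 N or contact force between the fingers and case_b_stud_c0 above 12 N).
It fails at once if a bystander is moved more than 30 mm (distance of any of tin, awl, hammer, dye_jar, spool, slicker from where it was at the start of the episode above 0.03 m).
It also fails if it takes over 70 s, if anything falls off the work surface, if the arm or the gripper's body presses on something with over 40 N, if the wrist force passes 120 N, or if a joint passes its speed limit or range.

## Working session

There is one attempt and no reset: what is moved stays moved. The work goes in short steps, Python scripts to look and compute and a tool call to move; the robot and the scene stay as the last step left them, time stands still between calls to the robot, and variables do not carry over. Pictures are saved under pics/ and viewed, at most 10 in all, crops included, and the job is handed in when it is done.

Besides the shell and the picture viewer there is one more tool, called after "Request:" by a JSON object that holds its "name" and its "arguments", one argument or row to a line. jog_arm: Moves the arm, as the interface text tells. Its arguments: {"type":"object","properties":{"moves":{"type":"array"},"newtons":{"type":"number"}},"required":["moves"]}

```bash
mkdir -p pics; ls; python3 - <<'E'
from plant import *
import cv2, numpy as np
s=get_state(); print({k:np.round(v,3).tolist() if not isinstance(v,dict) else v for k,v in s.items()})
np.set_printoptions(precision=4,suppress=True)
for n in ["top","scene"]:
    p=capture(n); cv2.imwrite(f"pics/{n}0.png",p["pixels"]); print(n,p["mtx"].tolist(),p["world_from_camera"])
    for t in ["case_a_lid","case_a_tab","case_a_foot","tin","awl","hammer","dye_jar","spool","slicker"]:
        for r in regions_of(p,t)[:4]:
            ys,xs=np.where(r["pixels"]); print(t,round(r["confidence"],2),np.round(r["pixel"],1),len(xs),(xs.min(),xs.max(),ys.min(),ys.max()) if len(xs) else "")
E
```

```text
pics
{'time_s': 0.0, 'joints': [-52.592, 20.59, 0.631, -0.02, -70.136, -16.506], 'qd': [-0.029, -0.011, -0.047, -0.076, 0.022, -0.048], 'joint_torque': [-0.0, -58.272, 29.303, 6.997, 0.007, -0.0], 'tcp_pos': [0.241, -0.63, 0.226], 'eef_rot': [179.903, -0.009, -159.104], 'contact_force': [-0.311, 0.321, 0.319], 'moment': [0.027, 0.017, -0.003], 'gripper_force': 0.0, 'gripper_width': 0.088}
top [[364.39480922175426, 0.0, 312.5002128290334], [0.0, 364.39480922175426, 196.53620830264808], [0.0, 0.0, 1.0]] [[ 0.0096 -0.9985  0.0546  0.4946]
 [-0.9999 -0.0092  0.0072 -0.0289]
 [-0.0067 -0.0547 -0.9985  1.3408]
 [ 0.      0.      0.      1.    ]]
case_a_lid 0.91 [250.4 186.5] 2447 (np.int64(220), np.int64(277), np.int64(163), np.int64(224))
case_a_tab 0.62 [249.8 191.4] 2586 (np.int64(220), np.int64(277), np.int64(161), np.int64(226))
case_a_tab 0.16 [363.8 194.6] 2601 (np.int64(336), np.int64(391), np.int64(170), np.int64(232))
case_a_foot 0.62 [251.  189.2] 2602 (np.int64(219), np.int64(277), np.int64(161), np.int64(226))
tin 0.67 [305.2 172.2] 157 (np.int64(299), np.int64(312), np.int64(
[... 1143 characters left out ...]
1 (np.int64(333), np.int64(426), np.int64(220), np.int64(305))
case_a_foot 0.71 [310.1 232. ] 358 (np.int64(299), np.int64(317), np.int64(222), np.int64(245))
tin 0.66 [308.9 231.4] 362 (np.int64(299), np.int64(317), np.int64(223), np.int64(246))
hammer 0.9 [209.9 150.2] 626 (np.int64(200), np.int64(231), np.int64(111), np.int64(167))
hammer 0.42 [273.3 269. ] 516 (np.int64(262), np.int64(284), np.int64(254), np.int64(282))
dye_jar 0.84 [273.1 267. ] 553 (np.int64(262), np.int64(284), np.int64(254), np.int64(283))
spool 0.6 [359.9 189.8] 212 (np.int64(355), np.int64(368), np.int64(182), np.int64(200))
slicker 0.76 [292.3 121. ] 213 (np.int64(287), np.int64(304), np.int64(112), np.int64(132))
```

```bash
python3 - <<'E'
import cv2
i=cv2.imread("pics/top0.png")[100:260,170:490]; cv2.imwrite("pics/topc.png",cv2.resize(i,(800,400),interpolation=cv2.INTER_CUBIC))
i=cv2.imread("pics/scene0.png")[90:330,170:490]; cv2.imwrite("pics/scenec.png",cv2.resize(i,(800,600),interpolation=cv2.INTER_CUBIC))
E
```

```text
(no output)
```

View pics/topc.png

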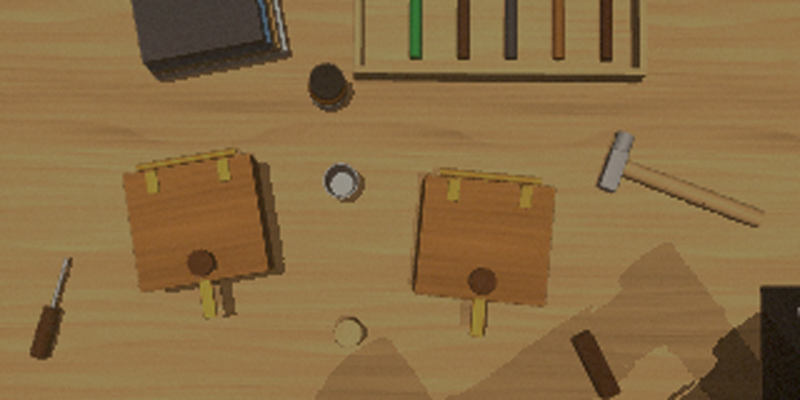

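View pics/scenec.png

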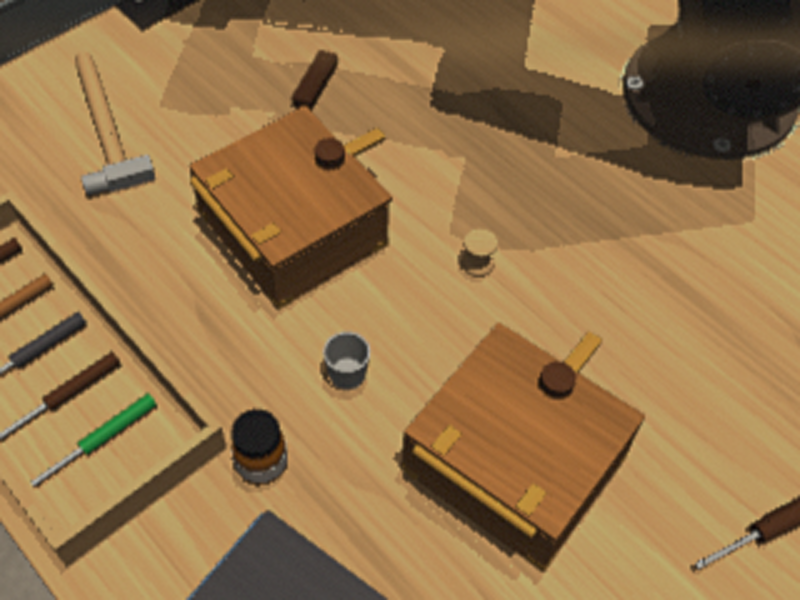

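The top crop shows two cases: the left one (y>0) has its stud at full-image pixel (250,205) and tab end at (253,226), the right one (y<0) has its stud at (363,212) and tab end at (361,233). The scene crop shows both lids shut, with the spool standing between the cases towards the robot. Next I fit the case poses from the corners.

```bash
cat > h.py <<'E'
import numpy as np
from scipy.optimize import least_squares
from scipy.spatial.transform import Rotation as Ro
np.set_printoptions(precision=4,suppress=True)
def proj(K,T,P):
    c=(np.asarray(P)-T[:3,3])@T[:3,:3]; q=c@np.asarray(K).T; return q[:,:2]/q[:,2:]
def lidpts(p,th,L):   # p=(axis x,y,yaw); L points in lid frame (x,y,z)
    R=Ro.from_euler('zy',[p[2],th]).as_matrix()
    return np.asarray(L)@R.T+[p[0],p[1],0.08]
def tcppose(s): return np.array(s["tcp_pos"]),Ro.from_euler('xyz',s["eef_rot"],degrees=True).as_matrix()
def togo(s,target,yaw):
    t,R=tcppose(s); d=R.T@(np.array(target)-t)*100
    dy=(yaw-s["eef_rot"][2]+90)%180-90
    return d,-dy   # cm in tool axes now; turn about tool z (down) in deg
E
python3 - <<'E'
from h import *
from plant import *
import json
pt=capture("top"); ps=capture("scene")
L=[(0,.09,.01),(0,-.09,.01),(-.166,-.09,.01),(-.166,.09,.01)]; tabend=(-.216,0,.01)
o=np.array([170,100]);o2=np.array([170,90])
top={'L':[(123,173),(250,152),(270,271),(141,292),(208,317)],'R':[(428,170),(555,185),(546,306),(416,292),(477,335)]}
sc={'L':[(643,415),(0,0)],}
# scene: order as L (rear +y, rear -y, front -y, front +y, tab end)
sc={'L':[(546,558),(404,438),(498,323),(643,415),(593,338)],'R':[(275,265),(191,167),(304,108),(390,198),(378,134)]}
out={}
for k in 'LR':
    a=np.array(top[k])/2.5+o; b=np.array(sc[k])/2.5+o2
    P=L+[tabend]
    f=lambda p:np.r_[(proj(pt["mtx"],pt["world_from_camera"],lidpts(p,0,P))-a),(proj(ps["mtx"],ps["world_from_camera"],lidpts(p,0,P))-b)].ravel()
    r=least_squares(f,[.55,.15 if k=='L' else -.15,0],loss='soft_l1'); out[k]=r.x.tolist()
    print(k,r.x[:2],np.degrees(r.x[2]),"tab",lidpts(r.x,0,[(-.194,0,.005)]),"foot",lidpts(r.x,0,[(-.14,0,.01)]))
    print(f(r.x).reshape(-1,2))
    print(togo(get_state(),[*lidpts(r.x,0,[(-.194,0,.005)])[0][:2],0.226],np.degrees(r.x[2])))
json.dump(out,open("pose.json","w"))
E
```

```text
L [0.6717 0.2187] 9.536116438093662 tab [[0.4804 0.1866 0.085 ]] foot [[0.5337 0.1956 0.09  ]]
[[-1.0795 -0.6171]
 [-0.4578 -0.3452]
 [-1.2202 -0.5373]
 [-1.4156 -0.7368]
 [-0.1703 -0.4111]
 [ 2.06   -7.2616]
 [-1.8742 -3.2651]
 [-0.7408 -1.0656]
 [ 0.0845  0.4394]
 [ 0.2367 -1.2739]]
(array([-51.5401,  67.7898,   0.0565]), np.float64(11.36865538325884))
R [ 0.6514 -0.2023] -5.140146474476815 tab [[ 0.4582 -0.1849  0.085 ]] foot [[ 0.5119 -0.1898  0.09  ]]
[[-1.5172  0.8835]
 [-0.2682 -0.011 ]
 [-0.9124 -0.3413]
 [-1.326   0.0329]
 [-0.8878  0.0392]
 [-2.3513  0.1545]
 [-2.2701 -0.9108]
 [-0.6317 -1.4955]
 [ 0.076  -0.7243]
 [ 0.2714 -1.4426]]
(array([-36.203 ,  33.8764,   0.0576]), np.float64(26.04491829582932))
```

Request:
{"name": "jog_arm", "arguments": {
  "moves": [
    [[-3.6, 3.4, 0], 0, 8.76],
    [[-3.6, 3.4, 0], 0, 8.76],
    [[-3.6, 3.4, 0], 0, 8.76],
    [[-3.6, 3.4, 0], 0, 8.76],
    [[-3.6, 3.4, 0], 0, 8.76],
    [[-3.6, 3.4, 0], 0, 8.76],
    [[-3.6, 3.4, 0], 0, 8.76],
    [[-3.6, 3.4, 0], 0, 8.76],
    [[-3.6, 3.4, 0], 0, 8.76],
    [[-3.6, 3.4, 0], 8.7, 8.76],
    [[0, 0, 0], 8.7, 8.76],
    [[0, 0, 0], 8.7, 8.76]
  ],
  "newtons": 60
}}

```text
time_s: 2.6
tcp_pos: [0.4562, -0.1836, 0.2267]
eef_rot: [180.0, 0.0, 174.6]
contact_force: [-0.3, 0.3, -0.1]
gripper_width: 0.0875
gripper_force: 0.0
```

```bash
python3 - <<'E'
from h import *
from plant import *
import cv2,json
s=get_state(); p=capture("wrist"); im=p["pixels"].copy()
t,R=tcppose(s); W=np.eye(4); W[:3,:3]=R; W[:3,3]=t; T=W@p["hand_eye"]
pose=json.load(open("pose.json"))["R"]
q=proj(p["mtx"],T,lidpts(pose,0,[(-.166,-.09,.01),(-.166,.09,.01),(-.216,.009,.01),(-.216,-.009,.01),(-.14,0,.02)]))
for a in q: cv2.circle(im,tuple(int(v) for v in np.round(a)),3,(0,255,0),1)
cv2.imwrite("pics/w1.png",im); print(q); print(t,s["eef_rot"],s["time_s"]); print(p["hand_eye"],p["mtx"])
print(togo(s,[*lidpts(pose,0,[(-.194,0,.005)])[0][:2],0.12],np.degrees(pose[2])))
E
```

```text
[[237.3553 217.5007]
 [404.3099 216.8756]
 [329.2147 171.1455]
 [311.8173 171.2162]
 [320.8631 243.3203]]
[ 0.4562 -0.1836  0.2267] [179.9971   0.0192 174.622 ] 2.6
[[-0.0001 -0.9685 -0.2492  0.0666]
 [ 1.      0.0002 -0.001   0.0009]
 [ 0.001  -0.2492  0.9685 -0.1577]
 [ 0.      0.      0.      1.    ]] [[286.832    0.     322.301 ]
 [  0.     286.832  198.3881]
 [  0.       0.       1.    ]]
(array([-0.2053, -0.1114, 10.6725]), np.float64(-0.2378074031700237))
```

View pics/w1.png

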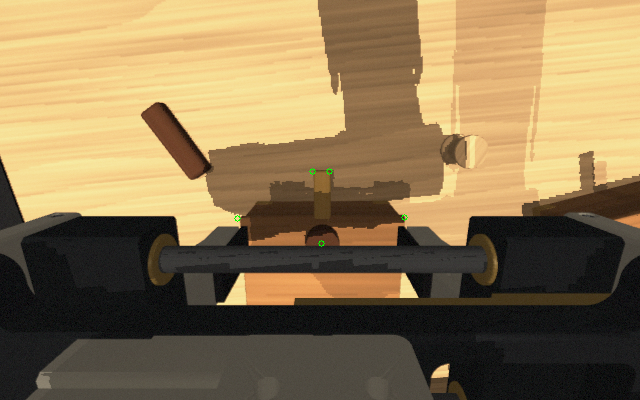

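The wrist view shows the tab end at columns 313–331, row 171. The prediction was 312–329, so the fit is good to about 1 mm. Going down to grip the tab.

Request:
{"name": "jog_arm", "arguments": {
  "moves": [
    [[-0.2, 0, 4.0], 0, 8.76],
    [[0, 0, 4.0], 0, 8.76],
    [[0, 0, 4.0], 0, 8.76],
    [[0, 0, 3.0], 0, 8.76],
    [[0, 0, 1.0], 0, 8.76],
    [[0, 0, 0], 0, 0],
    [[0, 0, 0], 0, 0],
    [[0, 0, 0], 0, 0],
    [[0, 0, 0], 0, 0],
    [[0, 0, 0], 0, 0],
    [[0, 0, 0], 0, 0],
    [[0, 0, 0], 0, 0]
  ],
  "newtons": 60
}}

```text
time_s: 4.15
tcp_pos: [0.4578, -0.1847, 0.0666]
eef_rot: [180.0, -0.0, 174.8]
contact_force: [-0.3, 0.4, -0.5]
gripper_width: 0.0231
gripper_force: 0.0
```

```bash
python3 - <<'E'
from h import *
from plant import *
s=get_state(); print(s["contact_force"],s["moment"],s["tcp_pos"],s["gripper_width"],s["gripper_force"])
# arc increments (cm, tool frame: tool x=-world x, z down)
for n in [8]:
    th=np.radians(np.linspace(0,30,n+1)); x=-.194*np.cos(th)-.005*np.sin(th)*-1; z=.194*np.sin(th)+.005*np.cos(th)
    x=-.194*np.cos(th)+.005*np.sin(th)
    print(np.c_[-np.diff(x),-np.diff(z)]*100)
E
```

```text
[-0.2584  0.3517 -0.4663] [-0.0544 -0.0211  0.0037] [ 0.4578 -0.1847  0.0666] 0.023057663901118065 0.0
[[-0.0742 -1.2678]
 [-0.157  -1.2602]
 [-0.2391 -1.2472]
 [-0.3201 -1.2289]
 [-0.3998 -1.2053]
 [-0.4778 -1.1766]
 [-0.5537 -1.1428]
 [-0.6273 -1.1042]]
```

Request:
{"name": "jog_arm", "arguments": {
  "moves": [
    [[0, 0, 0], 0, 0],
    [[0, 0, 0], 0, 0],
    [[0, 0, 0], 0, 0],
    [[-0.07, 0, -1.27], 0, 0],
    [[-0.16, 0, -1.26], 0, 0]
  ],
  "newtons": 60
}}

```text
time_s: 4.78
tcp_pos: [0.4601, -0.1848, 0.0925]
eef_rot: [180.0, -0.0, 174.8]
contact_force: [4.1, -0.1, -6.1]
gripper_width: 0.0174
gripper_force: 60.0
```

Request:
{"name": "jog_arm", "arguments": {
  "moves": [
    [[-0.24, 0, -1.25], 0, 0],
    [[-0.32, 0, -1.23], 0, 0],
    [[-0.4, 0, -1.2], 0, 0],
    [[-0.48, 0, -1.18], 0, 0],
    [[-0.55, 0, -1.14], 0, 0],
    [[-0.63, 0, -1.1], 0, 0],
    [[0, 0, 0], 0, 0],
    [[0, 0, 0], 0, 0],
    [[0, 0, 0], 0, 0]
  ]
}}

```text
time_s: 5.9
tcp_pos: [0.4858, -0.1873, 0.1626]
eef_rot: [-180.0, -0.0, 174.8]
contact_force: [-0.1, 0.5, -2.9]
gripper_width: 0.0172
gripper_force: 60.0
```

```bash
python3 - <<'E'
from plant import *
import cv2
s=get_state(); print(s["contact_force"],s["moment"],s["tcp_pos"])
p=capture("scene"); cv2.imwrite("pics/s2.png",cv2.resize(p["pixels"][90:250,200:440],(720,480),interpolation=cv2.INTER_CUBIC))
E
```

```text
[-0.1245473   0.50426805 -2.92687217] [0.39098302 0.44471829 0.00225729] [ 0.48582817 -0.18727515  0.16263539]
```

View pics/s2.png

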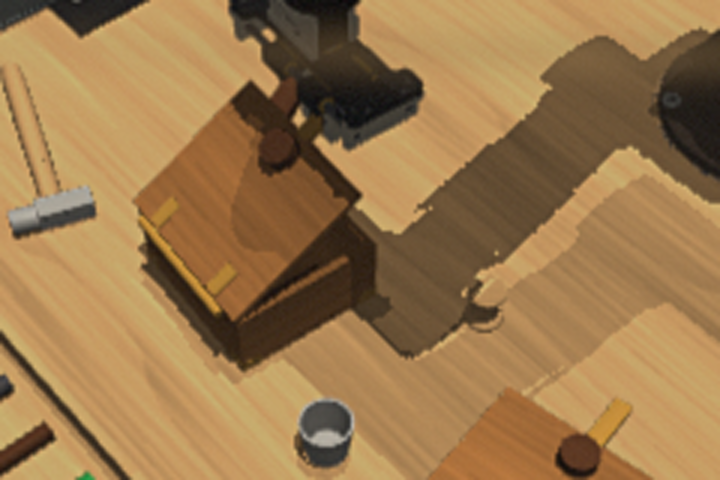

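The right lid is up at about 30° and held by the gripper; its stud is at crop pixel (278,148). Letting go and watching.

Request:
{"name": "jog_arm", "arguments": {
  "moves": [
    [[0, 0, 0], 0, 8.76],
    [[0, 0, 0], 0, 8.76],
    [[0, 0, 0], 0, 8.76],
    [[0, 0, 0], 0, 8.76],
    [[0, 0, 0], 0, 8.76],
    [[0, 0, 0], 0, 8.76],
    [[0, 0, 0], 0, 8.76],
    [[0, 0, 0], 0, 8.76],
    [[0, 0, 0], 0, 8.76],
    [[0, 0, 0], 0, 8.76],
    [[0, 0, 0], 0, 8.76],
    [[0, 0, 0], 0, 8.76]
  ]
}}

```text
time_s: 7.45
tcp_pos: [0.4862, -0.1873, 0.1629]
eef_rot: [180.0, 0.0, 174.8]
contact_force: [0.4, -0.6, -0.0]
gripper_width: 0.0876
gripper_force: 0.0
```

```bash
python3 - <<'E'
from plant import *
import cv2
s=get_state(); print(s["contact_force"],s["moment"],s["tcp_pos"],s["gripper_width"],s["time_s"])
p=capture("scene"); cv2.imwrite("pics/s3.png",cv2.resize(p["pixels"][90:250,200:440],(720,480),interpolation=cv2.INTER_CUBIC))
E
```

```text
[ 0.36822353 -0.5892512  -0.02865927] [-0.04457889 -0.05127833 -0.00609769] [ 0.48619414 -0.18725339  0.16287811] 0.087618547877126 7.45
```

View pics/s3.png

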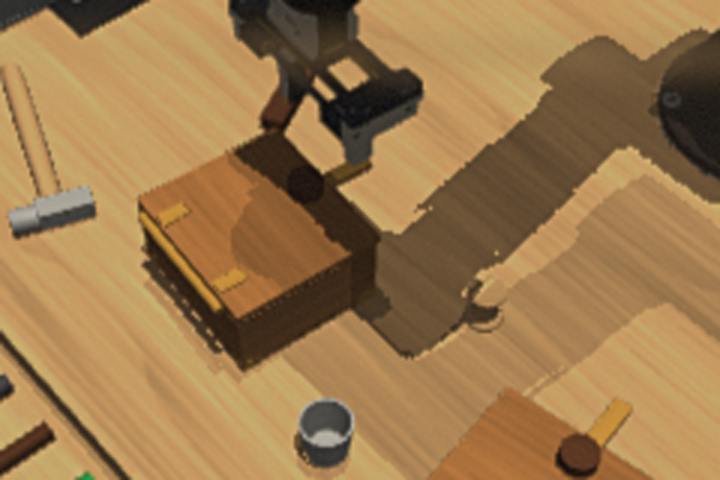

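The lid has fallen shut (stud back at crop pixel (305,183)), so the right case is the worn one. Moving to the left case and refitting its pose without the doubtful rear corners.

```bash
python3 - <<'E'
from h import *
from plant import *
import json
pt=capture("top"); ps=capture("scene")
P=[(0,.09,.01),(0,-.09,.01),(-.166,-.09,.01),(-.166,.09,.01),(-.216,0,.01)]
a=np.array([(123,173),(250,152),(270,271),(141,292),(208,317)])/2.5+[170,100]
b=np.array([(498,323),(643,415),(593,338)])/2.5+[170,90]
f=lambda p:np.r_[(proj(pt["mtx"],pt["world_from_camera"],lidpts(p,0,P))-a),(proj(ps["mtx"],ps["world_from_camera"],lidpts(p,0,P[2:]))-b)].ravel()
r=least_squares(f,[.65,.22,.15]); out=json.load(open("pose.json")); out['L']=r.x.tolist(); json.dump(out,open("pose.json","w"))
print(r.x,np.degrees(r.x[2]),f(r.x).reshape(-1,2)); tab=lidpts(r.x,0,[(-.194,0,.005)])[0]; print(tab)
print(togo(get_state(),[*tab[:2],.226],np.degrees(r.x[2])))
E
```

```text
[0.6711 0.2174 0.1634] 9.3610739575038 [[-0.71   -0.5186]
 [-0.0637 -0.0909]
 [-0.9688 -0.2561]
 [-1.1892 -0.6136]
 [ 0.0248 -0.2009]
 [-0.7215 -1.4759]
 [-0.0495  0.1301]
 [ 0.2236 -1.5915]]
[0.4797 0.1859 0.085 ]
(array([ 4.0236, 37.1005, -6.3153]), np.float64(-14.559675411673453))
```

Request:
{"name": "jog_arm", "arguments": {
  "moves": [
    [[0, 0, -4.0], 0, 8.76],
    [[0, 0, -2.3], 0, 8.76],
    [[0.5, 4.64, 0], 0, 8.76],
    [[0.5, 4.64, 0], 0, 8.76],
    [[0.5, 4.64, 0], 0, 8.76],
    [[0.5, 4.64, 0], 0, 8.76],
    [[0.5, 4.64, 0], 0, 8.76],
    [[0.5, 4.64, 0], 0, 8.76],
    [[0.5, 4.64, 0], 0, 8.76],
    [[0.5, 4.64, 0], -7.3, 8.76],
    [[0, 0, 0], -7.3, 8.76],
    [[0, 0, 0], 0, 8.76]
  ],
  "newtons": 60
}}

```text
time_s: 9.1
tcp_pos: [0.4798, 0.1865, 0.2257]
eef_rot: [-180.0, -0.0, -170.6]
contact_force: [0.7, -0.5, 0.5]
gripper_width: 0.0876
gripper_force: 0.0
```

```bash
python3 - <<'E'
from h import *
from plant import *
import cv2,json
s=get_state(); p=capture("wrist"); im=p["pixels"].copy()
t,R=tcppose(s); W=np.eye(4); W[:3,:3]=R; W[:3,3]=t; T=W@p["hand_eye"]
pose=json.load(open("pose.json"))["L"]
q=proj(p["mtx"],T,lidpts(pose,0,[(-.166,-.09,.01),(-.166,.09,.01),(-.216,.009,.01),(-.216,-.009,.01),(-.14,0,.02)]))
for a in q: cv2.circle(im,tuple(int(v) for v in np.round(a)),3,(0,255,0),1)
cv2.imwrite("pics/w2.png",cv2.resize(im[130:270,200:440],(720,420),interpolation=cv2.INTER_CUBIC)); print(q); print(t,s["eef_rot"],s["time_s"])
print(togo(s,[*lidpts(pose,0,[(-.194,0,.005)])[0][:2],0.066],np.degrees(pose[2])))
E
```

```text
[[237.2823 215.3419]
 [405.1255 215.5277]
 [329.9217 169.1   ]
 [312.4305 169.0831]
 [321.1414 241.6895]]
[0.4798 0.1865 0.2257] [-179.987    -0.02   -170.5868] 9.1
(array([ 0.0117, -0.0571, 15.9681]), np.float64(0.05217279669648178))
```

View pics/w2.png

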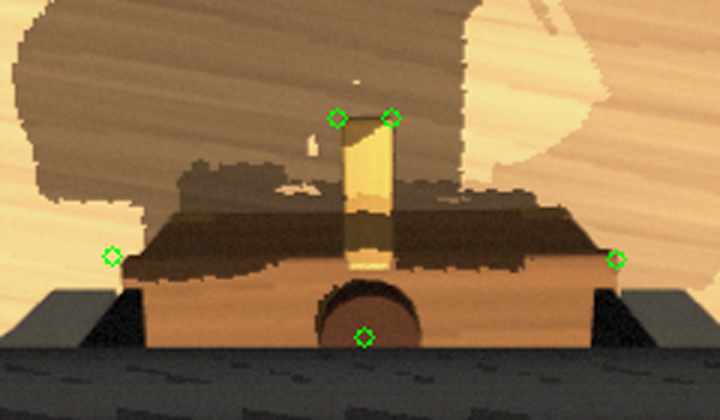

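The wrist view shows the tab at full-image columns 314–331 with its end at row 169, so it sits about 1.6 mm further along tool +y than predicted. I correct for that, go down and grip.

Request:
{"name": "jog_arm", "arguments": {
  "moves": [
    [[0, 0.1, 4.0], 0, 8.76],
    [[0, 0, 4.0], 0, 8.76],
    [[0, 0, 4.0], 0, 3.5],
    [[0, 0, 3.0], 0, 3.5],
    [[0, 0, 0.9], 0, 3.5],
    [[0, 0, 0], 0, 3.5],
    [[0, 0, 0], 0, 0],
    [[0, 0, 0], 0, 0],
    [[0, 0, 0], 0, 0],
    [[0, 0, 0], 0, 0],
    [[0, 0, 0], 0, 0],
    [[0, 0, 0], 0, 0]
  ],
  "newtons": 60
}}

```text
time_s: 10.65
tcp_pos: [0.48, 0.1871, 0.067]
eef_rot: [180.0, 0.0, -170.6]
contact_force: [0.2, -0.3, 1.3]
gripper_width: 0.0172
gripper_force: 60.0
```

Request:
{"name": "jog_arm", "arguments": {
  "moves": [
    [[0, 0, 0], 0, 0],
    [[0, 0, 0], 0, 0]
  ]
}}

```text
time_s: 10.9
tcp_pos: [0.48, 0.1871, 0.0669]
eef_rot: [180.0, 0.0, -170.6]
contact_force: [1.6, -0.2, 1.4]
gripper_width: 0.0174
gripper_force: 60.0
```

Request:
{"name": "jog_arm", "arguments": {
  "moves": [
    [[-0.02, 0, -0.64], 0, 0],
    [[-0.05, 0, -0.63], 0, 0],
    [[-0.07, 0, -0.63], 0, 0],
    [[-0.09, 0, -0.63], 0, 0],
    [[-0.11, 0, -0.63], 0, 0],
    [[-0.13, 0, -0.62], 0, 0],
    [[-0.15, 0, -0.62], 0, 0],
    [[-0.17, 0, -0.61], 0, 0]
  ]
}}

```text
time_s: 11.9
tcp_pos: [0.4864, 0.1877, 0.1151]
eef_rot: [-180.0, -0.2, -170.7]
contact_force: [5.8, 1.3, -18.8]
gripper_width: 0.0172
gripper_force: 60.0
```

Request:
{"name": "jog_arm", "arguments": {
  "moves": [
    [[-0.19, 0, -0.61], 0, 0],
    [[-0.21, 0, -0.6], 0, 0],
    [[-0.23, 0, -0.59], 0, 0],
    [[-0.25, 0, -0.59], 0, 0],
    [[-0.27, 0, -0.58], 0, 0],
    [[-0.28, 0, -0.57], 0, 0],
    [[-0.3, 0, -0.56], 0, 0],
    [[-0.32, 0, -0.55], 0, 0],
    [[0, 0, 0], 0, 0]
  ]
}}

```text
time_s: 13.02
tcp_pos: [0.5072, 0.1913, 0.1638]
eef_rot: [-180.0, -0.1, -170.6]
contact_force: [-5.3, 0.5, -13.7]
gripper_width: 0.0174
gripper_force: 60.0
```

```bash
python3 - <<'E'
from h import *
from plant import *
import cv2
s=get_state(); print(s["contact_force"],s["moment"],s["tcp_pos"])
p=capture("scene"); cv2.imwrite("pics/s4.png",cv2.resize(p["pixels"][150:330,280:520],(720,540),interpolation=cv2.INTER_CUBIC))
E
```

```text
[ -5.2854   0.5296 -13.6817] [0.0132 2.685  0.2437] [0.5072 0.1913 0.1638]
```

View pics/s4.png

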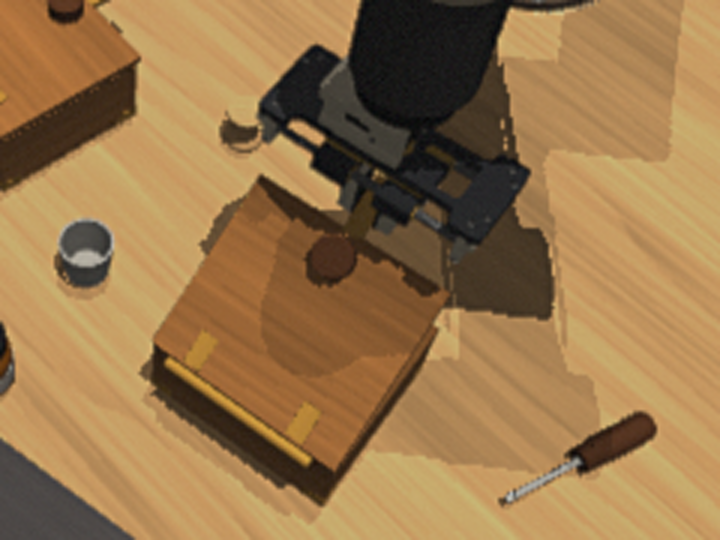

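The left lid is raised (13 N at the tab), with its stud at crop pixel (330,257). Letting go and watching.

Request:
{"name": "jog_arm", "arguments": {
  "moves": [
    [[0, 0, 0], 0, 8.76],
    [[0, 0, 0], 0, 8.76],
    [[0, 0, 0], 0, 8.76],
    [[0, 0, 0], 0, 8.76],
    [[0, 0, 0], 0, 8.76],
    [[0, 0, 0], 0, 8.76],
    [[0, 0, 0], 0, 8.76],
    [[0, 0, 0], 0, 8.76],
    [[0, 0, -4], 0, 8.76],
    [[0, 0, -4], 0, 8.76],
    [[0, 0, -2], 0, 8.76],
    [[0, 0, 0], 0, 8.76]
  ]
}}

```text
time_s: 14.58
tcp_pos: [0.5085, 0.1921, 0.2652]
eef_rot: [179.9, 0.2, -170.6]
contact_force: [-0.0, 0.4, 0.1]
gripper_width: 0.0876
gripper_force: 0.0
```

Request:
{"name": "jog_arm", "arguments": {
  "moves": [
    [[0, 0, 0], 0, 0],
    [[0, 0, 0], 0, 0],
    [[0, 0, 0], 0, 0],
    [[0, 0, 0], 0, 0],
    [[0, 0, 0], 0, 0],
    [[0, 0, 0], 0, 0],
    [[0, 0, 0], 0, 0],
    [[0, 0, 0], 0, 0],
    [[0, 0, 0], 0, 0],
    [[0, 0, 0], 0, 0],
    [[0, 0, 0], 0, 0],
    [[0, 0, 0], 0, 0]
  ],
  "newtons": 20
}}

```text
time_s: 16.08
tcp_pos: [0.5078, 0.1916, 0.2634]
eef_rot: [-180.0, -0.0, -170.6]
contact_force: [0.2, 0.2, 0.5]
gripper_width: 0.0006
gripper_force: 0.0
```

```bash
python3 - <<'E'
from h import *
from plant import *
import cv2
s=get_state(); print(s["contact_force"],s["moment"],s["tcp_pos"],s["gripper_width"],s["time_s"])
p=capture("scene"); a=p["pixels"][180:330,320:440]; q=capture("top"); cv2.imwrite("pics/t5full.png",q["pixels"]); cv2.imwrite("pics/s5full.png",p["pixels"])
b=q["pixels"][140:240,210:290]
cv2.imwrite("pics/s5.png",np.hstack([cv2.resize(a,(480,600),interpolation=cv2.INTER_CUBIC),np.vstack([cv2.resize(b,(320,400),interpolation=cv2.INTER_CUBIC),np.zeros((200,320,3),np.uint8)])]))
E
```

```text
[0.1789 0.2221 0.4975] [-0.0226  0.0029  0.0061] [0.5078 0.1916 0.2634] 0.0006160930684725543 16.075
```

View pics/s5.png

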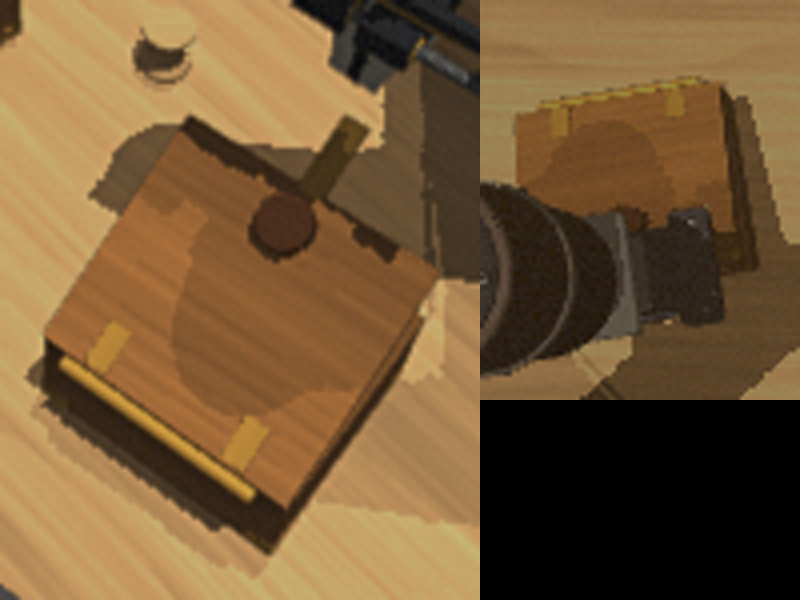

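The left lid stays up, so it is the good one: front corners at crop (188,118) and (440,268), tab end at (357,125), stud top at (286,221). Fitting the angle and stud height.

```bash
python3 - <<'E'
from h import *
from plant import *
import json
ps=capture("scene"); s=get_state()
pose=np.array(json.load(open("pose.json"))["L"]); pose[1]+=.0016
K,T=ps["mtx"],ps["world_from_camera"]
P=[(-.166,-.09,.01),(-.166,.09,.01),(-.216,0,.01),(0,-.09,.01),(0,.09,.01)]
a=np.array([(188,118),(440,268),(357,125),(45,333),(290,508)])/4+[320,180]
st=np.array([(286,221)])/4+[320,180]
# v: theta, stud h, image offset (calibration) 
def f(v):
    return np.r_[(proj(K,T,lidpts(pose,v[0],P))+v[2:4]-a),2*(proj(K,T,lidpts(pose,v[0],[(-.14,0,.01+v[1])]))+v[2:4]-st),.5*v[None,2:4]].ravel()
r=least_squares(f,[.5,.013,0,0]); print(r.x,np.degrees(r.x[0]),f(r.x).reshape(-1,2))
for d in (-.03,.03): print(d, (f(r.x+[d,0,0,0])**2).sum(), (f(r.x)**2).sum())
th,h=r.x[:2]
c=lidpts(pose,th,[(-.14,0,.01+h)])[0]; fr=lidpts(pose,th,[(-.158,0,.01+h)])[0]
for hh in (.006,.021): print(hh,lidpts(pose,th,[(-.14,0,.01+hh),(-.158,0,.01+hh)]))
print("centre",c,"front edge",fr,"togo",togo(s,[*c[:2],fr[2]],np.degrees(pose[2])), tabz:=lidpts(pose,th,[(-.194,0,.005)])[0])
E
```

```text
[0.4227 0.0118 1.6631 0.1366] 24.221268835561833 [[ 1.1305 -0.3476]
 [ 0.3741  0.3629]
 [ 0.2224 -0.5552]
 [-0.4437  0.6019]
 [-1.4655 -0.2548]
 [-0.1168  0.0794]
 [ 0.8316  0.0683]]
-0.03 7.537110768920854 5.5161069964698735
0.03 7.586188984788488 5.5161069964698735
0.006 [[0.5517 0.1962 0.1513]
 [0.5355 0.1933 0.1585]]
0.021 [[0.5579 0.1962 0.1649]
 [0.5417 0.1933 0.1722]]
centre [0.5541 0.1962 0.1565] front edge [0.5379 0.1933 0.1638] togo (array([-4.6399, -0.3029,  9.963 ]), np.float64(0.03975363721554004)) [0.4986 0.1875 0.1631]
```

Request:
{"name": "jog_arm", "arguments": {
  "moves": [
    [[-1.6, -0.1, 0], 0, 0],
    [[-1.6, -0.1, 0], 0, 0],
    [[-1.4, -0.1, 0], 0, 0],
    [[0, 0, 3.0], 0, 0],
    [[0, 0, 2.0], 0, 0],
    [[0, 0, 0], 0, 0]
  ]
}}

```text
time_s: 16.98
tcp_pos: [0.5535, 0.1956, 0.2116]
eef_rot: [-179.9, -0.2, -170.6]
contact_force: [0.2, 0.2, 0.1]
gripper_width: 0.0003
gripper_force: 0.0
```

```bash
python3 - <<'E'
from h import *
from plant import *
import cv2,json
s=get_state(); p=capture("wrist"); im=p["pixels"].copy()
t,R=tcppose(s); W=np.eye(4); W[:3,:3]=R; W[:3,3]=t; T=W@p["hand_eye"]
pose=np.array(json.load(open("pose.json"))["L"]); pose[1]+=.0016
P=[(-.166,-.09,.01),(-.166,.09,.01),(-.216,.009,.01),(-.216,-.009,.01)]
for th,c in ((.38,(0,0,255)),(.42,(0,255,0)),(.46,(255,0,0))):
    q=proj(p["mtx"],T,lidpts(pose,th,P)); print(th,q.round(1).tolist())
    for a in q: cv2.circle(im,tuple(int(v) for v in np.round(a)),2,c,1)
cv2.imwrite("pics/w6.png",cv2.resize(im[60:300,160:480],(800,600),interpolation=cv2.INTER_CUBIC)); print(t,s["eef_rot"],s["contact_force"],s["time_s"])
E
```

```text
0.38 [[209.7, 170.0], [442.7, 174.9], [336.2, 107.9], [309.4, 107.7]]
0.42 [[206.9, 174.4], [445.1, 180.6], [335.7, 113.2], [308.0, 112.8]]
0.46 [[203.9, 179.3], [447.5, 186.8], [335.1, 119.3], [306.4, 118.8]]
[0.5535 0.1956 0.2116] [-179.9073   -0.1969 -170.6329] [0.1906 0.2076 0.1161] 16.975
```

View pics/w6.png

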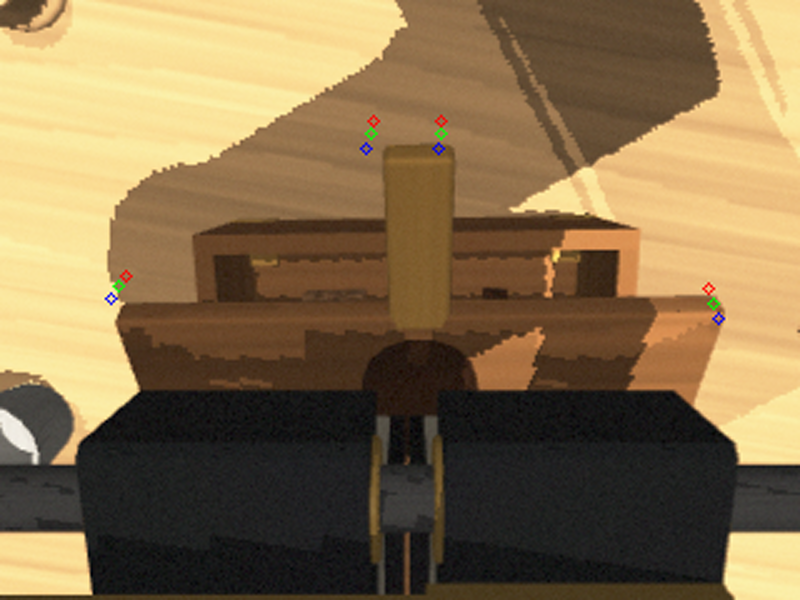

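The wrist view shows the tab end at full-image columns 314–342, row ~120, and the stud at column ~328, about 3.5 mm along tool +y from the fingers. The lid angle comes out near 0.45 rad, well inside the range. I centre on the stud and feel my way down.

Request:
{"name": "jog_arm", "arguments": {
  "moves": [
    [[0, 0.35, 0], 0, 0],
    [[0, 0, 1.4], 0, 0],
    [[0, 0, 1.0], 0, 0],
    [[0, 0, 0], 0, 0],
    [[0, 0, 0], 0, 0]
  ]
}}

```text
time_s: 17.65
tcp_pos: [0.5533, 0.1997, 0.1896]
eef_rot: [-180.0, 0.0, -170.6]
contact_force: [0.5, 0.4, -0.5]
gripper_width: 0.0003
gripper_force: 0.0
```

Request:
{"name": "jog_arm", "arguments": {
  "moves": [
    [[0, 0, 0.05], 0, 0],
    [[0, 0, 0.05], 0, 0],
    [[0, 0, 0.05], 0, 0]
  ]
}}

```text
time_s: 18.02
tcp_pos: [0.5532, 0.1997, 0.1881]
eef_rot: [180.0, 0.0, -170.6]
contact_force: [-0.4, 0.5, 0.3]
gripper_width: 0.0007
gripper_force: 0.0
```

Request:
{"name": "jog_arm", "arguments": {
  "moves": [
    [[0, 0, 0.06], 0, 0],
    [[0, 0, 0.05], 0, 0],
    [[0, 0, 0.05], 0, 0]
  ]
}}

```text
time_s: 18.4
tcp_pos: [0.5531, 0.1997, 0.1863]
eef_rot: [180.0, -0.0, -170.6]
contact_force: [0.3, 0.0, -0.6]
gripper_width: 0.0004
gripper_force: 0.0
```

Request:
{"name": "jog_arm", "arguments": {
  "moves": [
    [[0, 0, 0.06], 0, 0],
    [[0, 0, 0.05], 0, 0],
    [[0, 0, 0.05], 0, 0]
  ]
}}

```text
time_s: 18.77
tcp_pos: [0.5531, 0.1997, 0.1847]
eef_rot: [180.0, 0.0, -170.6]
contact_force: [-0.2, 0.1, -0.0]
gripper_width: 0.0005
gripper_force: 0.0
```

Request:
{"name": "jog_arm", "arguments": {
  "moves": [
    [[0, 0, 0.06], 0, 0],
    [[0, 0, 0.05], 0, 0],
    [[0, 0, 0.05], 0, 0]
  ]
}}

```text
time_s: 19.15
tcp_pos: [0.5531, 0.1996, 0.1831]
eef_rot: [-180.0, 0.0, -170.6]
contact_force: [-1.3, 0.3, -0.0]
gripper_width: 0.0001
gripper_force: 0.0
```

Request:
{"name": "jog_arm", "arguments": {
  "moves": [
    [[0, 0, 0.06], 0, 0],
    [[0, 0, 0.05], 0, 0],
    [[0, 0, 0.05], 0, 0]
  ]
}}

```text
time_s: 19.52
tcp_pos: [0.5531, 0.1997, 0.1815]
eef_rot: [-180.0, -0.0, -170.6]
contact_force: [0.3, 1.1, 0.1]
gripper_width: 0.0006
gripper_force: 0.0
```

Request:
{"name": "jog_arm", "arguments": {
  "moves": [
    [[0, 0, 0.06], 0, 0],
    [[0, 0, 0.05], 0, 0],
    [[0, 0, 0.05], 0, 0]
  ]
}}

```text
time_s: 19.9
tcp_pos: [0.5531, 0.1996, 0.1799]
eef_rot: [-180.0, 0.0, -170.6]
contact_force: [-0.9, 0.2, 0.3]
gripper_width: 0.0003
gripper_force: 0.0
```

Request:
{"name": "jog_arm", "arguments": {
  "moves": [
    [[0, 0, 0.06], 0, 0],
    [[0, 0, 0.05], 0, 0],
    [[0, 0, 0.05], 0, 0]
  ]
}}

```text
time_s: 20.27
tcp_pos: [0.5531, 0.1997, 0.1783]
eef_rot: [180.0, 0.0, -170.6]
contact_force: [-0.5, 0.0, 0.1]
gripper_width: 0.0004
gripper_force: 0.0
```

Request:
{"name": "jog_arm", "arguments": {
  "moves": [
    [[0, 0, 0.06], 0, 0],
    [[0, 0, 0.05], 0, 0],
    [[0, 0, 0.05], 0, 0]
  ]
}}

```text
time_s: 20.65
tcp_pos: [0.5531, 0.1996, 0.1767]
eef_rot: [180.0, -0.0, -170.6]
contact_force: [0.3, -0.6, 0.4]
gripper_width: 0.0005
gripper_force: 0.0
```

Request:
{"name": "jog_arm", "arguments": {
  "moves": [
    [[0, 0, 0.06], 0, 0],
    [[0, 0, 0.05], 0, 0],
    [[0, 0, 0.05], 0, 0]
  ]
}}

```text
time_s: 21.02
tcp_pos: [0.5531, 0.1996, 0.1754]
eef_rot: [-180.0, 0.0, -170.6]
contact_force: [-1.6, 0.2, 3.0]
gripper_width: 0.0002
gripper_force: 1.6
```

Request:
{"name": "jog_arm", "arguments": {
  "moves": [
    [[0, 0, 0.03], 0, 0],
    [[0, 0, 0], 0, 0]
  ]
}}

```text
time_s: 21.28
tcp_pos: [0.553, 0.1996, 0.1751]
eef_rot: [-180.0, -0.0, -170.6]
contact_force: [-1.9, 0.2, 4.5]
gripper_width: 0.0006
gripper_force: 2.2
```

Request:
{"name": "jog_arm", "arguments": {
  "moves": [
    [[0, 0, 0.03], 0, 0],
    [[0, 0, 0], 0, 0],
    [[0, 0, 0], 0, 0]
  ]
}}

```text
time_s: 21.65
tcp_pos: [0.553, 0.1996, 0.1748]
eef_rot: [-180.0, -0.0, -170.6]
contact_force: [-2.9, -1.4, 6.3]
gripper_width: 0.0001
gripper_force: 2.8
```

Pressing with about 6 N now; I hold it for 2 s.

Request:
{"name": "jog_arm", "arguments": {
  "moves": [
    [[0, 0, 0], 0, 0],
    [[0, 0, 0], 0, 0],
    [[0, 0, 0], 0, 0],
    [[0, 0, 0], 0, 0],
    [[0, 0, 0], 0, 0],
    [[0, 0, 0], 0, 0],
    [[0, 0, 0], 0, 0],
    [[0, 0, 0], 0, 0]
  ]
}}

```text
time_s: 22.65
tcp_pos: [0.553, 0.1996, 0.1748]
eef_rot: [-180.0, -0.0, -170.6]
contact_force: [-3.1, 0.5, 5.1]
gripper_width: 0.0004
gripper_force: 2.8
```

Request:
{"name": "jog_arm", "arguments": {
  "moves": [
    [[0, 0, 0], 0, 0],
    [[0, 0, 0], 0, 0],
    [[0, 0, 0], 0, 0],
    [[0, 0, 0], 0, 0],
    [[0, 0, 0], 0, 0],
    [[0, 0, 0], 0, 0],
    [[0, 0, 0], 0, 0],
    [[0, 0, 0], 0, 0]
  ]
}}

```text
time_s: 23.65
tcp_pos: [0.553, 0.1996, 0.1748]
eef_rot: [-180.0, -0.0, -170.6]
contact_force: [-3.0, -0.8, 6.1]
gripper_width: 0.0004
gripper_force: 2.8
```

The force held steady at about 6 N with no give. Retreating straight up and checking the final state.

Request:
{"name": "jog_arm", "arguments": {
  "moves": [
    [[0, 0, -0.1], 0, 0],
    [[0, 0, -0.5], 0, 0],
    [[0, 0, -2], 0, 0],
    [[0, 0, -3], 0, 0],
    [[0, 0, -3], 0, 0],
    [[0, 0, 0], 0, 0],
    [[0, 0, 0], 0, 0],
    [[0, 0, 0], 0, 0]
  ]
}}

```text
time_s: 24.65
tcp_pos: [0.5527, 0.1994, 0.2595]
eef_rot: [-180.0, -0.1, -170.6]
contact_force: [0.1, 0.7, 0.3]
gripper_width: 0.0008
gripper_force: 0.0
```

```bash
python3 - <<'E'
from h import *
from plant import *
import cv2
s=get_state(); print(s["contact_force"],s["tcp_pos"],s["time_s"])
p=capture("scene"); cv2.imwrite("pics/s7.png",cv2.resize(p["pixels"][90:330,170:490],(800,600),interpolation=cv2.INTER_CUBIC))
# did the left lid move since before the press?
a=cv2.imread("pics/s5full.png")[205:300,335:400].astype(int); b=p["pixels"][205:300,335:400].astype(int)
print("mean diff",abs(a-b).mean())
E
```

```text
[0.057  0.7214 0.3457] [0.5527 0.1994 0.2595] 24.65
mean diff 16.79417004048583
```

View pics/s7.png

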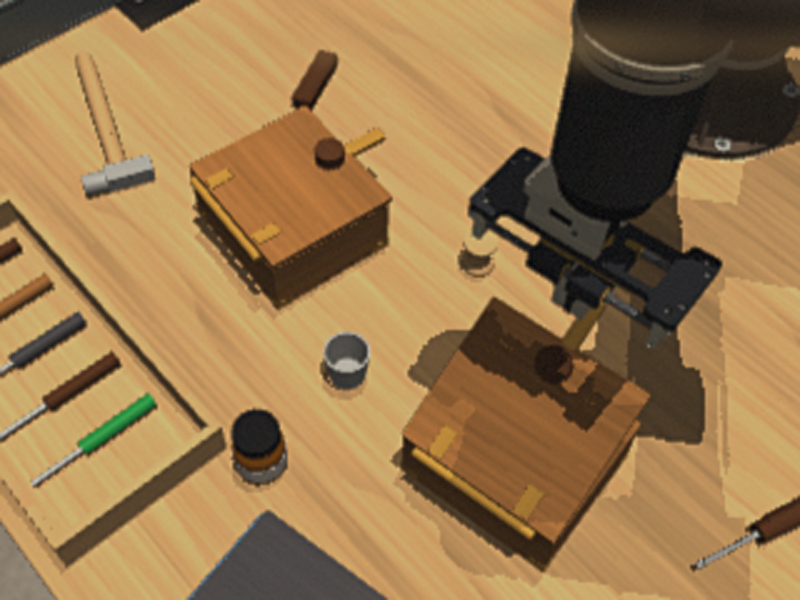

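The left lid still stands open: its front corner is at full-image pixel (367,209), the same as before the press. The right lid is shut, the bystanders are where they were, and the arm is clear. Handing in.

```bash
python3 -c "
from plant import *
print(close_job())"
```

```text
the job is handed in; nothing more can be done
None
```

The left case (y>0) has the good hinge: its lid stayed up at about 25°, took about 6 N on the stud for 2 s without giving way, and was left standing open; the worn right case is shut, nothing else was moved, and the job is handed in.

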